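# Centre-punch the scribed spot of a clamped blank

### The job

Lift the spring-loaded centre punch out of its stand, set its point in the dimple at the scribed cross on the clamped aluminium blank, and press it straight down until its hidden spring snaps. Stop pressing as soon as it snaps: never ram it on against its inner stop, and do not let it go off anywhere but on that spot. Then put the punch back in its stand, leaving it as you found it, and do not disturb the things around.

Things in the scene. Friction and masses are not known exactly. Their poses are not given: they have to be found in the camera images.
- punch_grip (a point): Steel automatic centre punch, loose, 136 mm long, 0.1 to 0.2 kg, round about its z axis (z from point to cap). This point is on the axis in the middle of the ribbed grip, where to grasp: a sleeve 18 mm in diameter, from 25 mm below the point to 21 mm above it, then a dark cap 8 mm high. At the start it hangs upright in the stand.
- punch: The same punch; origin on its axis at the underside of its collar, 31 mm below punch_grip. The collar (28 mm in diameter, 6 mm thick) is just under the sleeve; below it a nose 12 mm in diameter, 50 mm long, then the sprung point.
- punch_tip (a point): End of the sprung point, 107 mm below punch_grip when not pressed: a pin 26 mm long, 6 mm thick, 3 mm at the end. Pressed in, its force climbs from 1 N to 12 to 14 N at 9 to 11 mm; then the hidden spring snaps and the force falls to about half or less. Pressed on, it stays low for 1 to 2 mm, climbs to 14 N at 17.5 mm, then a hard stop. Lifted, it springs back.
- hammer (a joint): The hidden hammer inside the punch: 0 m at rest; it creeps to about 5 mm while the force climbs and jumps past 7.5 mm (to 9 to 12 mm) when the spring snaps. It returns to 0 when the punch is lifted.
- spot_axis (a point): Point at worktop level (z = 0) straight below the spot to be punched, a dimple 4.5 mm wide and 2.5 mm deep with a chamfered mouth 8 mm wide, where two thin scribed lines cross on the blank. The blank's flat top is 36 to 56 mm above this point, differing each time: no reading gives it, only touch or a camera.
- jig: Fixed marking jig, origin and axes those of spot_axis. A grey foot 116 x 62 x 12 mm carries a steel table, set by hand to any height, with an aluminium blank 84 x 36 mm. The spot is near one end; along -x lie the blank's middle (24 mm from it) and a black round hole 14 mm wide (44 mm). The dark end clamps rise 8 mm above the blank, 11 mm from the spot at the nearest.
- stand: Fixed grey tool stand, origin at the middle of its underside on the worktop. Foot 90 x 70 mm; top plate 64 x 64 x 10 mm, its upper face 88 mm above the worktop, with a through hole 16 mm in diameter straight above the origin. The punch's nose goes through it and the collar rests on the plate; punch_grip is then 119 mm above the worktop.
- beaker: Small glass beaker (bystander), 48 mm wide, 58 mm high, loose; origin at the middle of its underside.
- timer: White lab timer (bystander), 29 x 64 x 60 mm high, loose; origin at the middle of its underside.
- slide_box: Green slide box (bystander), 36 x 91 x 32 mm high, loose; origin at the middle of its underside.

How it is judged:
On the way, in this order (a step that is already met when the one before it is completed fails the run):
1. the punch's point stands in the dimple on the jig's spot, the punch upright (horizontal distance between punch_tip and spot_axis below 0.003 m and angle between punch_grip's own z axis and vertical below 0.14 rad and contact force between punch and jig above 0.5 N and height (world z) of punch_tip below 0.06 m), for 0.1 s.
2. pressed straight down there, the punch's hidden spring has snapped (horizontal distance between punch_tip and spot_axis below 0.003 m and angle between punch_grip's own z axis and vertical below 0.14 rad and contact force between punch and jig above 0.5 N and value of joint hammer above 0.0075 m), for 0.05 s.
At the end, for the whole second after the job is handed in: After the punch has snapped on the spot, it hangs back in the stand: its axis within 6 mm of the stand's hole, upright within 0.12 rad, the collar down on the plate (punch_grip 115 to 123 mm above the worktop), at rest, its hammer back below 2 mm (horizontal distance between punch_grip and stand below 0.006 m and height (world z) of punch_grip between 0.115 and 0.123 m and angle between punch_grip's own z axis and vertical below 0.12 rad and linear speed of punch below 0.02 m/s and value of joint hammer below 0.002 m); the robot touches nothing.
It fails at once if the punch is pressed on the jig with more than 20 N (rammed against its inner stop) (contact force between punch and jig above 20 N).
It fails at once if the punch goes off (hammer past 7.5 mm) away from the spot (point more than 6 mm off) (value of joint hammer above 0.0075 m and horizontal distance between punch_tip and spot_axis above 0.006 m).
It fails at once if the beaker is disturbed (moved more than 20 mm) (distance of beaker from where it was at the start of the episode above 0.02 m).
It fails at once if the timer is disturbed (moved more than 20 mm) (distance of timer from where it was at the start of the episode above 0.02 m).
It fails at once if the slide box is disturbed (moved more than 20 mm) (distance of slide_box from where it was at the start of the episode above 0.02 m).
It also fails if it takes over 67 s, if anything falls off the work surface, if the arm or the gripper's body presses on something with over 40 N, if the wrist force passes 120 N, or if a joint passes its speed limit or range.

### The arm

A 7-joint arm with a two-finger parallel gripper is mounted at the origin on a cart in front of the work surface, level with it; the furniture and walls round the work are solid. World frame = base frame: x ahead of the robot, y to its left, z up, the work surface at z = 0. Lengths are in m, angles in rad, forces in N, time in s.
With the tool pointing down it reaches from about 0.425 to 0.95 m from the base axis. Payload 16.7 kg.
Tool frame: the origin (TCP) lies at the very end of the fingers, on their centre line; the grasp point (between the pads) lies 19 mm behind it; y points along the fingers, x is the direction in which the jaws open and shut, and the axes are right-handed (so a half turn about y gives the same grasp; the last joint's range is limited). The gripper opens to 94 mm and grips with 3 to 60 N. Pads are 16 mm wide; open, the fingers measure 119 mm over their backs; the gripper's body (75 mm by 177 mm) begins 78 mm behind the grasp point.
Start: joints at [-1.331, 0.426, 0.074, 1.606, -0.034, 1.111, -0.067], TCP at [0.257, 0.624, 0.205] pointing down, gripper open.
Joint ranges: [-2.85, 2.85], [-0.5, 2.14], [-1.23, 1.37], [0.21, 2.46], [-1.02, 4.16], [0.16, 2.05], [-2.73, 2.73]. Speed limits (rad/s): [1.89, 1.89, 2.39, 2.39, 3.01, 3.01, 3.01].

### API

Orientations are given as a 3x3 rotation matrix whose columns are the frame's x, y, z axes.
In Python, from rig import manip gives the robot as it stands. Calls block until the motion is done:
- manip.movep(position, orientation): joint-space move of the TCP to a pose.
- manip.move_l(position, feed=0.15, rotation=None, contact_N=None): straight line of the TCP; rotation=None keeps the orientation; feed is the mean speed in m/s. With contact_N (N) it stops when the force on the tool has changed by that much, and returns True; else False.
- manip.set_joints(angles): joint-space move.
- manip.release() and manip.gripper_close(): open the fingers fully, or close them until they stop; the grip force is fixed at half the most.
- manip.sleep(seconds).
- manip.solve_ik(position, orientation): joint angles nearest the present ones, or None.
- manip.camera(name): name is "side" or "top" or "wrist"; returns a dict with "color" (480x640x3 uint8, red, green, blue), "fx", "fy", "cx", "cy" (pixels), "world_from_camera" (4x4, takes a point from camera to world coordinates). Camera axes: x right, y up, looking along -z (the intrinsics and any distortion apply to the point x, -y, -z); pixel columns grow to the right and rows downward; lengths in m; the calibration is good to about 2 mm. A picture is of the moment at which its call begins. There is no depth.
A pose or a line that the arm cannot do raises manip.IKError and nothing moves.
- manip.hand_in(): hands the job in, once; it reports no verdict.
Trained networks look in the newest picture that a camera, given by its name, has taken for a name from the list of things; names that differ only in an ending like _2 or _b are one class to them, and where a whole thing is asked for, a point or a joint stands for the part that bears it (a point fixed in the world has none). Each returns a list of dicts, best first, with "confidence" (0 to 1); they miss things now and then, are a little off and sometimes report something else, mostly with a low value. They report only what shows in the picture. A call takes as long as a camera call.
- manip.search_frame(camera, target): "box" ([left, top, right, bottom] in pixels, round what is visible of it).
- manip.pinpoint(camera, target): "pixel" ([column, row] in pixels: a listed point, or the origin of a listed thing).
Readings, each from a call of its own:
- manip.get_clock(): time.
- manip.get_qpos(): joint angles.
- manip.get_qvel(): joint speeds.
- manip.get_joint_efforts(): joint torques, N m.
- manip.get_position(): TCP position.
- manip.get_tcp_rot(): TCP orientation.
- manip.get_contact_force(): force on the tool from outside, world axes, zero at the start.
- manip.get_ft_torque(): the same for the moment, N m.
- manip.get_grip_width(): opening from 0.0 (shut) to 1.0 (fully open).
Only numpy, scipy, OpenCV 4.12 (cv2) and the standard library are available. Lean on these libraries where they do the work, as an engineer would, in place of code of your own. Each camera call takes 0.05 s, during which the arm holds its last target.

## Working session

There is one attempt and no reset: what is moved stays moved. The work goes in short steps, each a Python script; the robot and the scene stay as the last script left them, time stands still between calls to the robot, and variables do not carry over. Pictures are saved under pics/ and viewed, and the job is handed in when it is done.

```bash
mkdir -p pics; ls
python3 - <<'E'
from rig import manip
import cv2
for n in ["side","top","wrist"]:
    c=manip.camera(n)
    cv2.imwrite(f"pics/{n}0.png",c["color"][:,:,::-1])
    print(n,c["fx"],c["fy"],c["cx"],c["cy"],[k for k in c]); print(c["world_from_camera"].round(4).tolist())
    for t in ["punch_grip","punch","punch_tip","spot_axis","jig","stand","beaker","timer","slide_box"]:
        print(t,[(r["pixel"],round(r["confidence"],2)) for r in manip.pinpoint(n,t)[:2]])
print(manip.get_clock(), manip.get_tcp_rot(), manip.get_contact_force())
E
```

```text
pics
side 621.0402491822521 621.0402491822521 321.81908394212286 231.36557175414202 ['color', 'fx', 'fy', 'cx', 'cy', 'world_from_camera']
[[0.8284, 0.2841, -0.4827, -0.0846], [-0.5601, 0.4238, -0.7118, -0.9795], [0.0023, 0.86, 0.5102, 0.722], [0.0, 0.0, 0.0, 1.0]]
punch_grip [([293.0, 193.6], 0.82)]
punch [([292.5, 205.5], 0.78), ([291.6, 192.3], 0.66)]
punch_tip [([291.8, 237.7], 0.6)]
spot_axis [([383.5, 299.2], 0.66)]
jig [([384.6, 294.4], 0.69), ([291.3, 244.3], 0.55)]
stand [([292.5, 242.1], 0.73), ([380.0, 298.0], 0.62)]
beaker [([368.2, 234.1], 0.63)]
timer [([334.5, 208.6], 0.7)]
slide_box [([229.7, 268.8], 0.7)]
top 487.4384846032139 487.4384846032139 311.8641503651266 243.96643522604657 ['color', 'fx', 'fy', 'cx', 'cy', 'world_from_camera']
[[-0.0205, 0.9947, -0.1007, 0.46], [-0.9998, -0.0198, 0.0076, -0.0711], [0.0055, 0.1008, 0.9949, 0.9368], [0.0, 0.0, 0.0, 1.0]]
punch_grip [([244.9, 260.2], 0.78), ([269.0, 352.3], 0.59)]
punch [([249.7, 262.8], 0.6), ([286.9, 177.3], 0.36)]
punch_tip [([253.3, 266.2], 0.22)]
spot_axis [([397.8, 242.5], 0.89), ([246.6, 258.2], 0.55)]
jig [([394.7, 239.2], 0.6), ([395.7, 244.7], 0.18)]
stand [([249.5, 263.2], 0.72)]
beaker [([288.5, 176.5], 0.56)]
timer [([251.4, 263.9], 0.44)]
slide_box [([269.0, 353.4], 0.55)]
wrist 386.307113022836 386.307113022836 314.4166203202788 236.36371359312398 ['color', 'fx', 'fy', 'cx', 'cy', 'world_from_camera']
[[0.3789, -0.8997, -0.2167, 0.193], [0.9254, 0.3683, 0.089, 0.6501], [-0.0003, -0.2343, 0.9722, 0.3839], [0.0, 0.0, 0.0, 1.0]]
punch_grip []
punch []
punch_tip []
spot_axis []
jig []
stand []
beaker []
timer []
slide_box []
1.5 [[ 3.80037874e-01 -1.15629302e-05 -9.24970926e-01]
 [ 9.24970926e-01 -1.89463538e-05  3.80037874e-01]
 [-2.19191779e-05 -1.00000000e+00  3.49504225e-06]] [ 0.12971302  0.4791404  -0.523027  ]
```

View pics/side0.png

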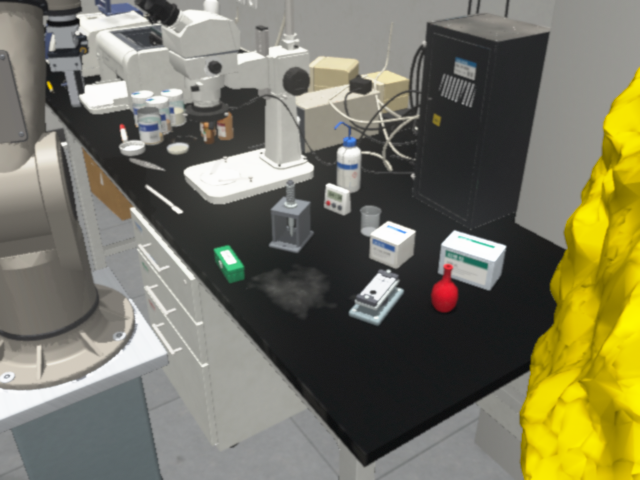

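View pics/top0.png

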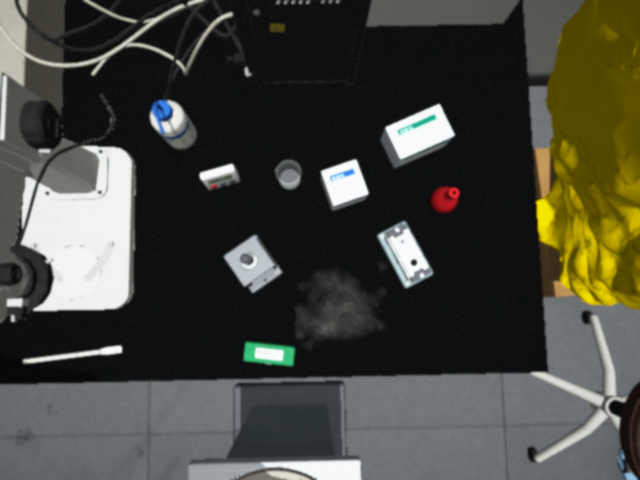

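```bash
cat > h.py <<'E'
import numpy as np
def ray(c,px):
    T=np.array(c["world_from_camera"]);d=T[:3,:3]@np.array([(px[0]-c["cx"])/c["fx"],-(px[1]-c["cy"])/c["fy"],-1.]);return T[:3,3],d
def atz(c,px,z):
    o,d=ray(c,px);return o+d*(z-o[2])/d[2]
def tri(cs,pxs):
    A=np.zeros((3,3));b=np.zeros(3)
    for c,p in zip(cs,pxs):
        o,d=ray(c,p);d=d/np.linalg.norm(d);M=np.eye(3)-np.outer(d,d);A+=M;b+=M@o
    return np.linalg.solve(A,b)
def proj(c,P):
    T=np.array(c["world_from_camera"]);p=T[:3,:3].T@(np.array(P)-T[:3,3]);return [c["cx"]-c["fx"]*p[0]/p[2],c["cy"]+c["fy"]*p[1]/p[2]]
SIDE=dict(fx=621.0402,fy=621.0402,cx=321.819,cy=231.3656,world_from_camera=[[0.8284,0.2841,-0.4827,-0.0846],[-0.5601,0.4238,-0.7118,-0.9795],[0.0023,0.86,0.5102,0.722],[0,0,0,1]])
TOP=dict(fx=487.43848,fy=487.43848,cx=311.86415,cy=243.9664,world_from_camera=[[-0.0205,0.9947,-0.1007,0.46],[-0.9998,-0.0198,0.0076,-0.0711],[0.0055,0.1008,0.9949,0.9368],[0,0,0,1]])
E
python3 - <<'E'
from h import *
print("grip",tri([SIDE,TOP],[[293,193.6],[244.9,260.2]]),atz(TOP,[244.9,260.2],.119),atz(SIDE,[293,193.6],.119))
print("stand",tri([SIDE,TOP],[[292.5,242.1],[249.5,263.2]]),atz(TOP,[249.5,263.2],0),atz(SIDE,[292.5,242.1],0))
print("spot0",tri([SIDE,TOP],[[383.5,299.2],[397.8,242.5]]),atz(TOP,[397.8,242.5],0),atz(SIDE,[383.5,299.2],0))
print("beaker",atz(TOP,[288.5,176.5],0),atz(SIDE,[368.2,234.1],0))
print("timer",atz(SIDE,[334.5,208.6],0))
print("box",atz(TOP,[269,353],0),atz(SIDE,[229.7,268.8],0))
E
```

```text
grip [0.52200477 0.03350855 0.11592801] [0.51762094 0.03565605 0.119     ] [0.5230407 0.0257799 0.119    ]
stand [ 0.52391767  0.04168938 -0.01030784] [0.52004915 0.04239243 0.        ] [0.5184919  0.02535301 0.        ]
spot0 [ 0.55586274 -0.24598391 -0.0038633 ] [ 0.55435463 -0.24450625  0.        ] [ 0.55375641 -0.25035751  0.        ]
beaker [ 0.68852518 -0.03521866  0.        ] [ 0.6788549 -0.0406962  0.       ]
timer [0.68476857 0.10041803 0.        ]
box [0.34956551 0.0068943  0.        ] [0.35536709 0.00819529 0.        ]
```

Run:
```python
import cv2,numpy as np
s=cv2.imread("pics/side0.png");t=cv2.imread("pics/top0.png")
a=cv2.resize(s[0:240,40:360],None,fx=2.5,fy=2.5,interpolation=3);cv2.imwrite("pics/s_scope.png",a)
b=np.hstack([cv2.resize(t[205:305,360:460],(400,400),interpolation=3),cv2.resize(t[215:315,200:300],(400,400),interpolation=3)]);cv2.imwrite("pics/t_z.png",b)
c=np.hstack([cv2.resize(s[255:335,340:420],(400,400),interpolation=3),cv2.resize(s[170:260,250:340],(400,400),interpolation=3)]);cv2.imwrite("pics/s_z.png",c)
```

```text
(no output)
```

View pics/s_scope.png

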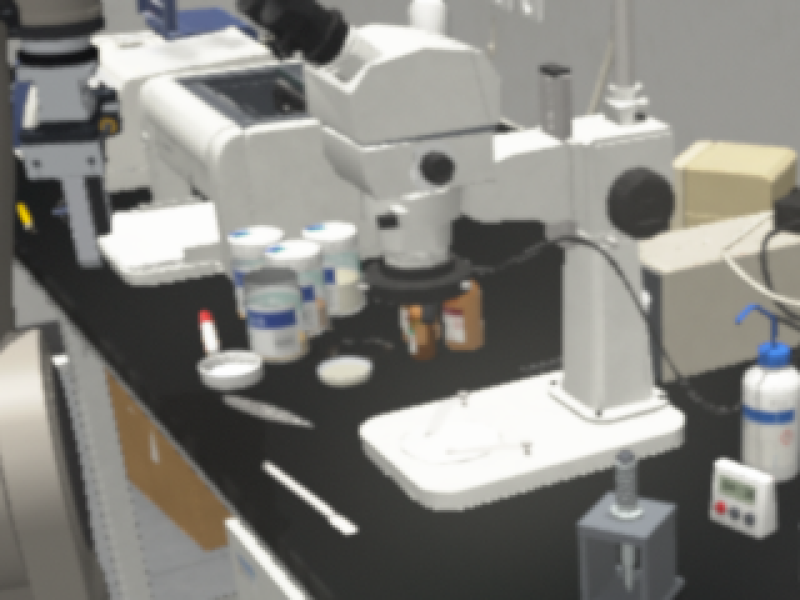

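View pics/t_z.png

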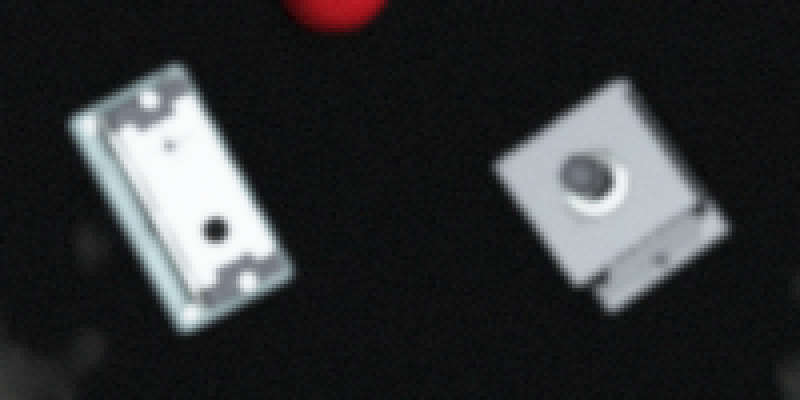

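View pics/s_z.png

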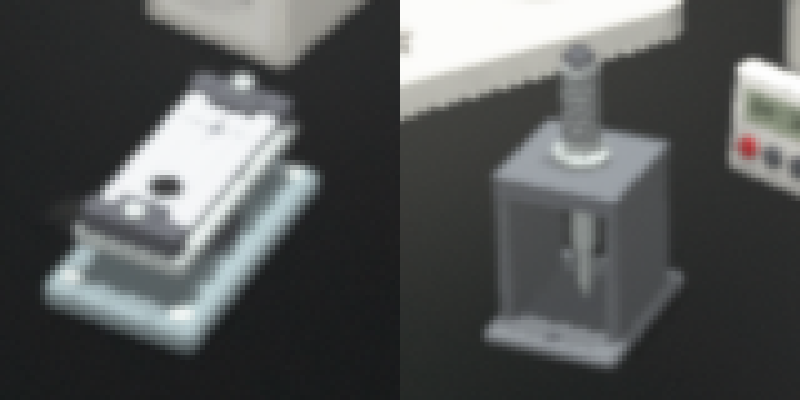

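View pics/wrist0.png

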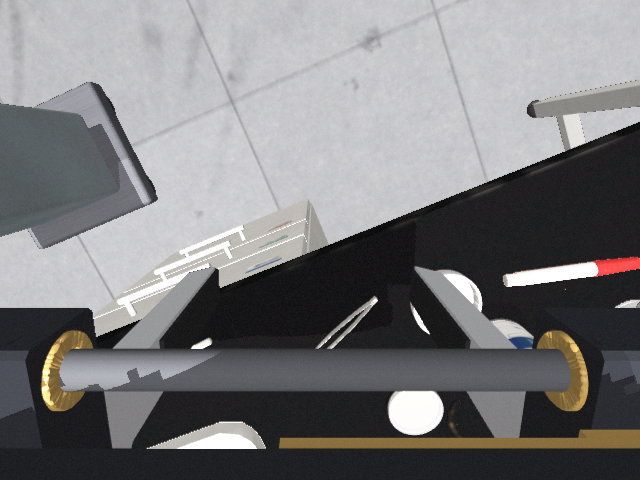

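Run:
```python
from h import *
for n,p,zs in [("bottle bottom",[150,143],[0]),("stage ring",[207,105],[.1,.15,.2]),("eyepiece",[143,3],[.3,.35,.4]),("headcorner",[165,25],[.25,.3,.35]),("scopebase front",[215,200],[0,.02]),("base left",[185,177],[.02]),("column foot",[290,163],[0.02]),("spatula",[182,212],[0])]:
    print(n,[atz(SIDE,p,z).round(3).tolist() for z in zs])
for n,p,zs in [("black",[25,270],[.15,.2,.25,.3]),("base corner",[130,308],[0.02])]:
    print(n,[atz(TOP,p,z).round(3).tolist() for z in zs])
from rig import manip
Rs=np.array(manip.get_tcp_rot())
for P in [[.171,.416,.25],[.19,.46,.22],[.3,.32,.25],[.44,.03,.25],[.52,.03,.25]]:
    for th in [67.6,45,0,-45]:
        a=np.radians(th); # jaw x dir
        x=np.array([np.cos(a),np.sin(a),0]);y=np.array([0,0,-1.]);R=np.array([x,y,np.cross(x,y)]).T
        q=manip.solve_ik(P,R); print(P,th,None if q is None else np.round(q,2))
```

```text
bottle bottom [[0.462, 0.744, -0.0]]
stage ring [[0.633, 0.691, 0.1], [0.576, 0.557, 0.15], [0.518, 0.423, 0.2]]
eyepiece [[0.671, 1.251, 0.3], [0.582, 0.987, 0.35], [0.492, 0.723, 0.4]]
headcorner [[0.687, 1.106, 0.25], [0.605, 0.885, 0.3], [0.524, 0.664, 0.35]]
scopebase front [[0.463, 0.303, 0.0], [0.448, 0.267, 0.02]]
base left [[0.439, 0.427, 0.02]]
column foot [[0.712, 0.35, 0.02]]
spatula [[0.371, 0.29, 0.0]]
black [[0.507, 0.385, 0.15], [0.504, 0.356, 0.2], [0.501, 0.327, 0.25], [0.498, 0.298, 0.3]]
base corner [[0.44, 0.263, 0.02]]
[0.171, 0.416, 0.25] 67.6 [-1.38  0.01  0.05  2.03 -0.    1.1  -0.14]
[0.171, 0.416, 0.25] 45 [-1.45  0.    0.12  2.04 -0.    1.1  -0.54]
[0.171, 0.416, 0.25] 0 [-1.57 -0.    0.24  2.04  0.    1.1  -1.32]
[0.171, 0.416, 0.25] -45 [-1.67 -0.01  0.35  2.05  0.    1.1  -2.11]
[0.19, 0.46, 0.22] 67.6 [-1.36  0.12  0.06  1.98 -0.01  1.04 -0.12]
[0.19, 0.46, 0.22] 45 [-1.43  0.12  0.14  1.98 -0.02  1.04 -0.5 ]
[0.19, 0.46, 0.22] 0 [-1.56  0.12  0.27  1.99 -0.04  1.04 -1.27]
[0.19, 0.46, 0.22] -45 [-1.68  0.12  0.41  2.   -0.05  1.04 -2.03]
[0.3, 0.32, 0.25] 67.6 [-1.13 -0.02  0.16  2.06  0.    1.1   0.21]
[0.3, 0.32, 0.25] 45 [-1.19 -0.02  0.23  2.06  0.01  1.1  -0.18]
[0.3, 0.32, 0.25] 0 [-1.31 -0.03  0.35  2.07  0.01  1.1  -0.97]
[0.3, 0.32, 0.25] -45 [-1.43 -0.04  0.46  2.07  0.02  1.1  -1.77]
[0.44, 0.03, 0.25] 67.6 [-0.81 -0.04  0.58  2.07  0.03  1.11  0.95]
[0.44, 0.03, 0.25] 45 [-0.84 -0.05  0.62  2.08  0.03  1.11  0.55]
[0.44, 0.03, 0.25] 0 [-0.91 -0.05  0.68  2.08  0.04  1.11 -0.24]
[0.44, 0.03, 0.25] -45 [-0.99 -0.06  0.76  2.08  0.05  1.11 -1.04]
[0.52, 0.03, 0.25] 67.6 [-0.71  0.14  0.6   1.92 -0.09  1.11  1.1 ]
[0.52, 0.03, 0.25] 45 [-0.75  0.14  0.63  1.92 -0.09  1.11  0.71]
[0.52, 0.03, 0.25] 0 [-0.81  0.14  0.7   1.93 -0.1   1.11 -0.06]
[0.52, 0.03, 0.25] -45 [-0.87  0.15  0.78  1.93 -0.12  1.11 -0.83]
```

```bash
cat >> h.py <<'E'
def RJ(deg):
    a=np.radians(deg);x=np.array([np.cos(a),np.sin(a),0]);y=np.array([0,0,-1.]);return np.array([x,y,np.cross(x,y)]).T
TH=67.6
E
python3 - <<'E'
from rig import manip
from h import *
import cv2
R=RJ(TH)
manip.move_l([.171,.416,.24],feed=.25,rotation=R)
q=manip.solve_ik([.44,.035,.25],R); print(q,manip.get_clock())
manip.set_joints(q); 
manip.move_l([.5,.033,.24],feed=.2)
c=manip.camera("wrist");cv2.imwrite("pics/w1.png",c["color"][:,:,::-1])
print(manip.get_clock(),manip.get_position(),np.round(c["world_from_camera"],4).tolist())
for t in ["punch_grip","punch","stand"]: print(t,[(r["pixel"],round(r["confidence"],2)) for r in manip.pinpoint("wrist",t)[:2]])
for z in [.119]:
    r=manip.pinpoint("wrist","punch_grip")
    if r: print(atz(c,r[0]["pixel"],z))
r=manip.pinpoint("wrist","stand")
if r: print(atz(c,r[0]["pixel"],0))
E
```

```text
[-0.99243569 -0.06146903  0.75326823  2.07934156  0.04698743  1.10755816
  0.91872334] 2.5583
4.775 [0.49956725 0.03331233 0.2396554 ] [[0.3795, -0.8997, -0.2156, 0.4367], [0.9252, 0.3685, 0.0908, 0.0594], [-0.0022, -0.234, 0.9722, 0.4179], [0.0, 0.0, 0.0, 1.0]]
punch_grip [([320.0, 250.7], 0.71)]
punch [([324.0, 240.4], 0.85)]
stand [([320.7, 220.6], 0.71)]
[0.51566638 0.03114449 0.119     ]
[0.51550223 0.03356021 0.        ]
```

```bash
ls pics
```

```text
s_scope.png
s_z.png
side0.png
t_z.png
top0.png
w1.png
wrist0.png
```

View pics/w1.png

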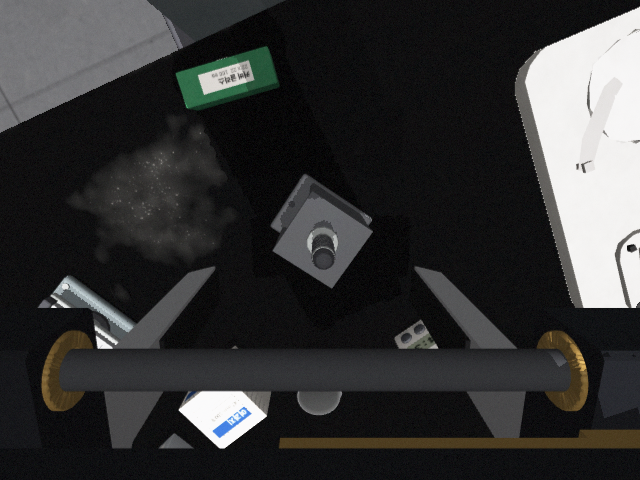

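Run:
```python
from h import *
W=dict(fx=386.3071,fy=386.3071,cx=314.41662,cy=236.3637,world_from_camera=[[0.3795, -0.8997, -0.2156, 0.4367], [0.9252, 0.3685, 0.0908, 0.0594], [-0.0022, -0.234, 0.9722, 0.4179],[0,0,0,1]])
print("plate",atz(W,[322.5,240.5],.088),"cap",atz(W,[323,258],.148),"collar",atz(W,[322.5,242],.094))
# top: plate corners (crop 4x, offset 200,215)
import numpy as np
cs=np.array([[493,165],[628,78],[712,205],[578,288]],float);cs[:,0]-=400;p=cs.mean(0)/4+[200,215]
print("top plate",p,atz(TOP,p,.088),"cap",atz(TOP,[200+(585-400)/4,215+176/4],.148))
cs=np.array([[492,172],[550,118],[670,148],[616,203]],float);cs[:,0]-=400;p=cs.mean(0)*90/400+[250,170]
print("side plate",p,atz(SIDE,p,.088),"cap",atz(SIDE,[250+180*.225,170+56*.225],.148))
```

```text
plate [0.51602452 0.03375411 0.088     ] cap [0.5139217  0.03382611 0.148     ] collar [0.51582279 0.03371856 0.094     ]
top plate [250.6875 261.    ] [0.51820545 0.02963432 0.088     ] cap [0.51748149 0.02967208 0.148     ]
side plate [290.95    206.05625] [0.5198328  0.03021046 0.088     ] cap [0.51590411 0.02298669 0.148     ]
```

Run:
```python
from rig import manip
from h import *
import cv2
manip.move_l([.5165,.0325,.165],feed=.2,rotation=RJ(TH))
c=manip.camera("wrist");cv2.imwrite("pics/w2.png",c["color"][:,:,::-1])
np.save("w2.npy",c["world_from_camera"])
for t,z in [("punch_grip",.119),("punch",.088),("stand",0)]:
    r=manip.pinpoint("wrist",t); print(t,[(k["pixel"],round(k["confidence"],2),atz(c,k["pixel"],z).round(4)) for k in r[:2]])
print(proj(c,manip.get_position()))
```

```text
punch_grip [([317.5, 257.8], 0.88, array([0.5163, 0.0339, 0.119 ]))]
punch [([316.7, 244.4], 0.65, array([0.5159, 0.0337, 0.088 ]))]
stand [([316.3, 216.9], 0.73, array([0.5136, 0.0347, 0.    ]))]
[np.float64(316.47709982054505), np.float64(287.73965251297153)]
```

View pics/w2.png

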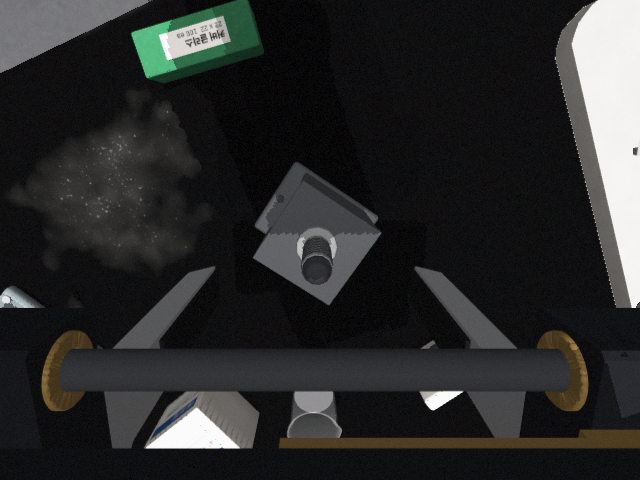

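Run:
```python
from rig import manip
from h import *
import cv2
print(manip.move_l([.5163,.0336,.100],feed=.12,contact_N=6),manip.get_position())
f0=manip.get_contact_force()
manip.gripper_close(); manip.sleep(.2)
print(manip.get_grip_width(), f0.round(2) if hasattr(f0,'round') else f0, manip.get_contact_force(),manip.get_clock(), manip.get_position())
np.save("grasp.npy",manip.get_position())
```

```text
False [0.51661775 0.03342796 0.10048423]
0.18999050101413936 [-0.84  0.22  0.85] [-0.19044666 -0.91052295  0.64980737] 7.8083 [0.51629163 0.03356287 0.09999469]
```

Run:
```python
from rig import manip
from h import *
import cv2
manip.move_l([.5163,.0336,.200],feed=.1)
print(manip.get_contact_force(),manip.get_grip_width())
print(manip.solve_ik([.50,-.20,.2],RJ(TH)))
manip.move_l([.50,-.19,.205],feed=.2)
cs={}
for n in ["wrist","side","top"]:
    c=manip.camera(n);cs[n]=c;cv2.imwrite(f"pics/{n}3.png",c["color"][:,:,::-1])
    for t in ["punch_tip","punch_grip","punch","spot_axis","jig"]:
        r=manip.pinpoint(n,t); print(n,t,[(k["pixel"],round(k["confidence"],2)) for k in r[:2]])
p=manip.get_position(); print(p,manip.get_clock())
np.save("w3.npy",cs["wrist"]["world_from_camera"])
for n in cs: print(n,"exp tip",proj(cs[n],p-[0,0,.088]),"grip",proj(cs[n],p+[0,0,.019]))
```

```text
[ 0.59956479 -0.85962185 -1.46101666] 0.18820982387518373
[-0.48928048  0.29099723  0.91057969  1.95541588 -0.2690224   1.02097606
  1.72331205]
wrist punch_tip [([315.3, 242.4], 0.58)]
wrist punch_grip [([314.3, 301.2], 0.66)]
wrist punch [([315.8, 280.5], 0.72)]
wrist spot_axis [([284.7, 274.8], 0.83)]
wrist jig [([284.5, 278.7], 0.91), ([509.9, 313.0], 0.46)]
side punch_tip [([346.9, 241.1], 0.43)]
side punch_grip [([350.3, 191.1], 0.6)]
side punch [([348.4, 204.3], 0.52)]
side spot_axis [([379.1, 297.9], 0.55)]
side jig [([382.6, 297.3], 0.57)]
top punch_tip []
top punch_grip []
top punch []
top spot_axis []
top jig [([267.4, 353.7], 0.18)]
[ 0.50001775 -0.1900124   0.20499935] 11.1333
wrist exp tip [np.float64(313.6497285950095), np.float64(242.65735109494616)] grip [np.float64(313.1680868986925), np.float64(303.05802409075545)]
side exp tip [np.float64(343.751290069023), np.float64(241.9247761920432)] grip [np.float64(344.9826061955561), np.float64(190.41435366788014)]
top exp tip [np.float64(379.3185686853856), np.float64(268.004131954857)] grip [np.float64(389.7777964527679), np.float64(264.22527243360634)]
```

View pics/wrist3.png

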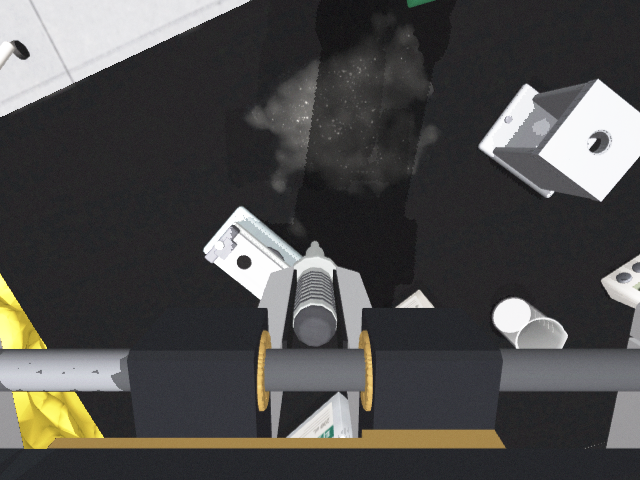

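View pics/side3.png

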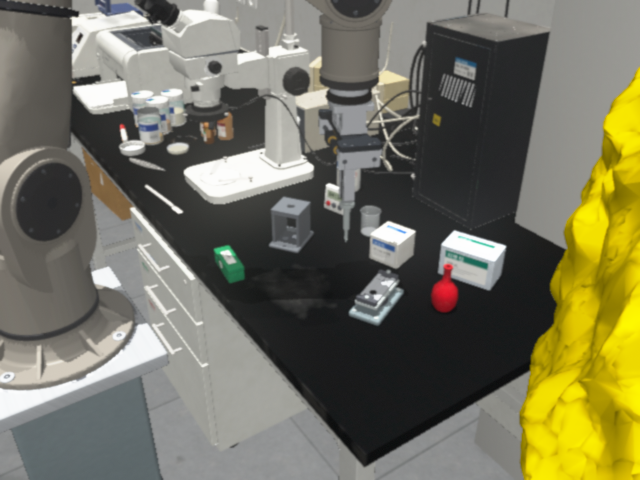

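Run:
```python
from rig import manip
from h import *
import cv2
manip.move_l([.60,-.265,.205],feed=.2)
c=manip.camera("wrist");im=c["color"][:,:,::-1];cv2.imwrite("pics/w4.png",im)
r=manip.pinpoint("wrist","spot_axis");print([(k["pixel"],round(k["confidence"],2),atz(c,k["pixel"],0)) for k in r[:2]])
r=manip.pinpoint("wrist","punch_tip");print([(k["pixel"],round(k["confidence"],2)) for k in r[:2]])
p=manip.get_position(); print(p,manip.get_clock(),proj(c,p-[0,0,.088]))
np.save("w4.npy",c["world_from_camera"])
c=manip.camera("top");cv2.imwrite("pics/top4.png",c["color"][:,:,::-1])
```

```text
[]
[([314.8, 240.4], 0.52), ([314.4, 157.5], 0.47)]
[ 0.59948962 -0.26419279  0.20524566] 12.0583 [np.float64(315.7735820754397), np.float64(242.52876857184182)]
```

View pics/w4.png

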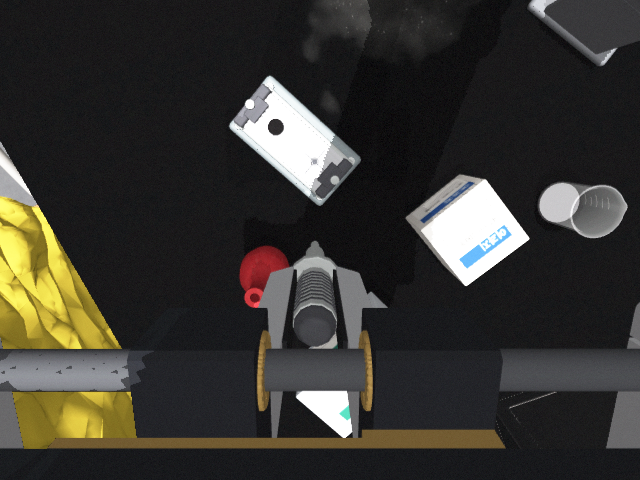

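Run:
```python
import cv2
im=cv2.imread("pics/w4.png")
cv2.imwrite("pics/w4z.png",cv2.resize(im[70:260,220:370],None,fx=4,fy=3.15*4/3.15,interpolation=2)[:,:][:760] if 0 else cv2.resize(im[70:220,225:375],(600,600),interpolation=2))
cv2.imwrite("pics/w4t.png",cv2.resize(im[220:295,265:365],(800,600),interpolation=2))
```

```text
(no output)
```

View pics/w4z.png

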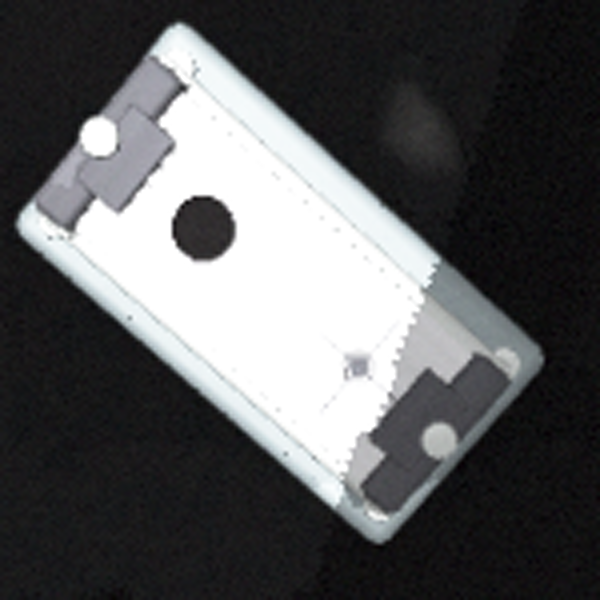

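View pics/w4t.png

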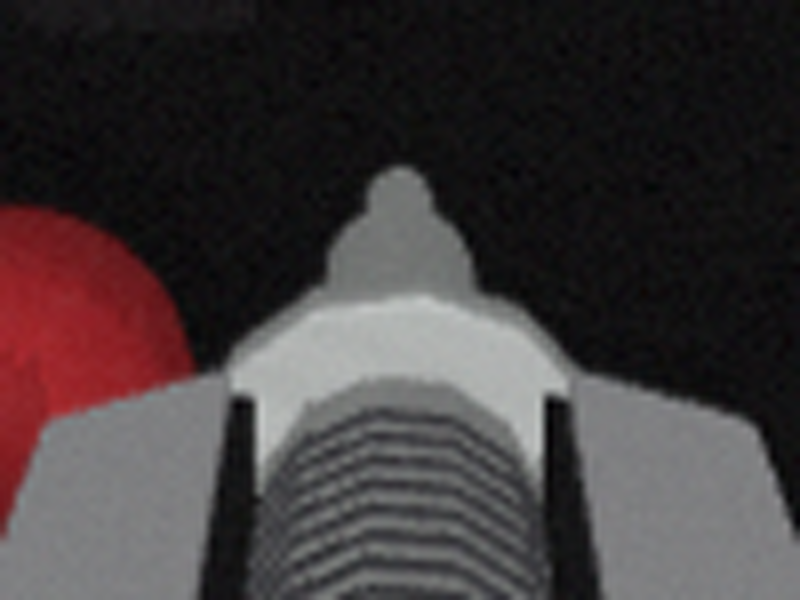

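Run:
```python
from h import *
W=dict(fx=386.3071,fy=386.3071,cx=314.41662,cy=236.3637,world_from_camera=np.load("w4.npy"))
for z in [.036,.041,.046,.051,.056]:
    s=atz(W,[314.5,161.4],z);h=atz(W,[276,127],z);print(z,s.round(4),h.round(4),np.linalg.norm(s-h))
# top0: spot crop (170,146)/4+(360,205), hole (215,229)
for z in [.036,.046,.056]: 
    s=atz(TOP,[360+42.5,205+36.5],z);h=atz(TOP,[360+53.75,205+57.3],z);print("top",z,s.round(4),h.round(4),np.linalg.norm(s-h))
    s=atz(SIDE,[340+215/5,255+128/5],z);h=atz(SIDE,[340+165/5,255+185/5],z);print("side",z,s.round(4),h.round(4),np.linalg.norm(s-h))
```

```text
0.036 [ 0.5501 -0.2448  0.036 ] [ 0.5103 -0.2645  0.036 ] 0.04434124915730698
0.041 [ 0.5498 -0.2448  0.041 ] [ 0.5107 -0.2642  0.041 ] 0.043702661680361694
0.046 [ 0.5496 -0.2447  0.046 ] [ 0.5111 -0.2638  0.046 ] 0.04306407420341652
0.051 [ 0.5494 -0.2446  0.051 ] [ 0.5114 -0.2634  0.051 ] 0.04242548672647126
0.056 [ 0.5492 -0.2445  0.056 ] [ 0.5118 -0.2631  0.056 ] 0.04178689924952609
top 0.036 [ 0.5524 -0.2467  0.036 ] [ 0.5133 -0.266   0.036 ] 0.04366049458303623
side 0.036 [ 0.5583 -0.2403  0.036 ] [ 0.5197 -0.2585  0.036 ] 0.04266041638981468
top 0.046 [ 0.5514 -0.2447  0.046 ] [ 0.5127 -0.2638  0.046 ] 0.043175808808357696
side 0.046 [ 0.5489 -0.251   0.046 ] [ 0.5109 -0.269   0.046 ] 0.04203854443077952
top 0.056 [ 0.5504 -0.2428  0.056 ] [ 0.5121 -0.2617  0.056 ] 0.04269112303367914
side 0.056 [ 0.5395 -0.2618  0.056 ] [ 0.5021 -0.2795  0.056 ] 0.041416672471744215
```

Run:
```python
from rig import manip
from h import *
import cv2
manip.move_l([.5499,-.2441,.165],feed=.15,rotation=RJ(TH)); manip.sleep(.2)
c=manip.camera("wrist");im=c["color"][:,:,::-1];cv2.imwrite("pics/w5.png",cv2.resize(im[170:290,235:395],(800,600),interpolation=2))
p=manip.get_position(); print(p,manip.get_clock(),proj(c,p-[0,0,.088]),[proj(c,[.5499,-.2441,z]) for z in (.036,.046,.056)])
np.save("w5.npy",c["world_from_camera"])
c=manip.camera("side");cv2.imwrite("pics/side5.png",cv2.resize(c["color"][230:320,320:440,::-1],(800,600),interpolation=2))
print(manip.get_contact_force())
```

```text
[ 0.5505039  -0.24445178  0.16536361] 12.9583 [np.float64(314.7942812816102), np.float64(241.81172375536866)] [[np.float64(314.88620630387317), np.float64(228.36653193325725)], [np.float64(314.89562295561365), np.float64(231.08758370141453)], [np.float64(314.905658608674), np.float64(233.9875031480628)]]
[-0.63245963 -0.9719754  -2.22626084]
```

View pics/w5.png

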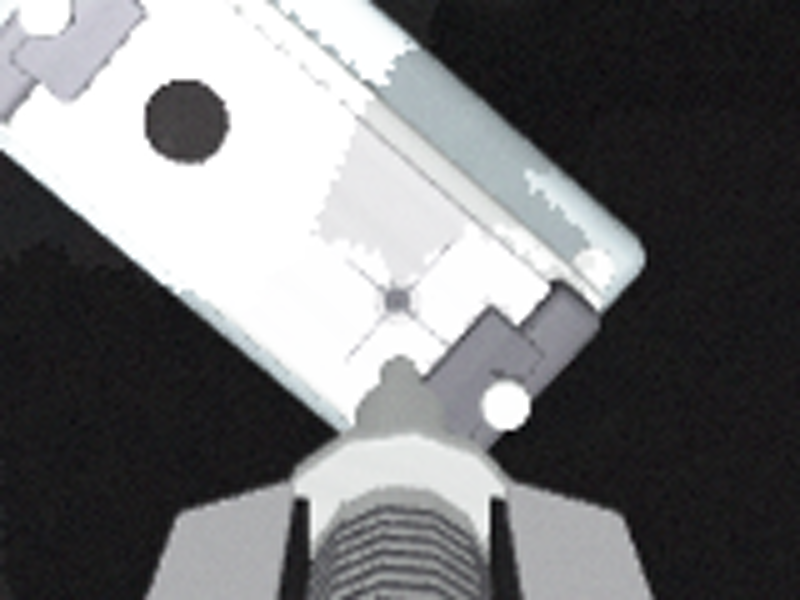

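View pics/side5.png

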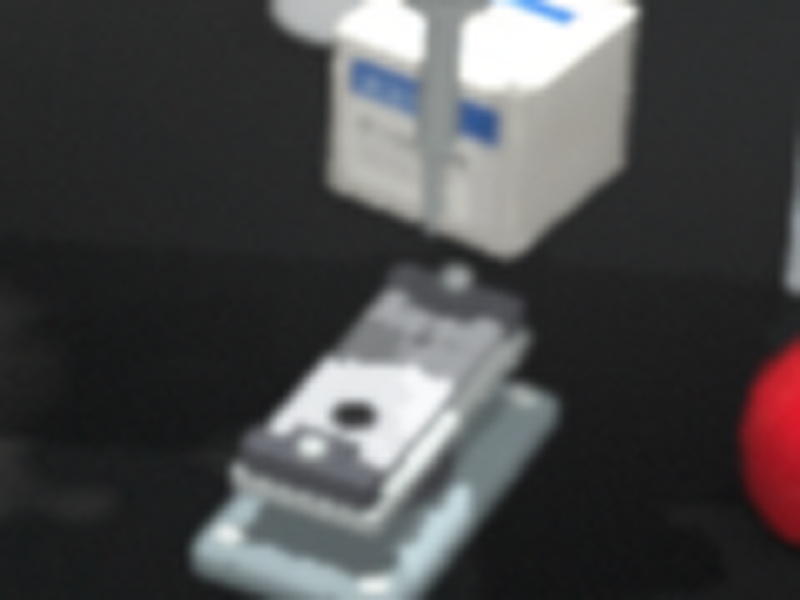

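Run:
```python
from rig import manip
from h import *
import cv2
manip.move_l([.5493,-.2439,.143],feed=.06,rotation=RJ(TH),contact_N=4); manip.sleep(.4)
c=manip.camera("wrist");im=c["color"][:,:,::-1];cv2.imwrite("pics/w6.png",cv2.resize(im[200:275,265:365],(800,600),interpolation=2))
p=manip.get_position(); print(p,manip.get_clock(),proj(c,p-[0,0,.088]),[proj(c,[p[0],p[1],z]) for z in (.036,.046,.056)])
c=manip.camera("side");cv2.imwrite("pics/side6.png",cv2.resize(c["color"][245:305,340:420,::-1],(800,600),interpolation=2))
print(manip.get_contact_force())
R=manip.get_tcp_rot();print(np.round(R,4))
```

```text
[ 0.54934044 -0.24385385  0.14308837] 13.975 [np.float64(314.83757771493583), np.float64(242.05698116380245)] [[np.float64(314.813924688347), np.float64(235.80698654280235)], [np.float64(314.82593046803026), np.float64(238.97935258904525)], [np.float64(314.8387874358119), np.float64(242.37663365901278)]]
[-0.41278033  0.08741294 -0.9816607 ]
[[ 3.811e-01  2.000e-04 -9.245e-01]
 [ 9.245e-01  0.000e+00  3.811e-01]
 [ 1.000e-04 -1.000e+00 -1.000e-04]]
```

View pics/w6.png

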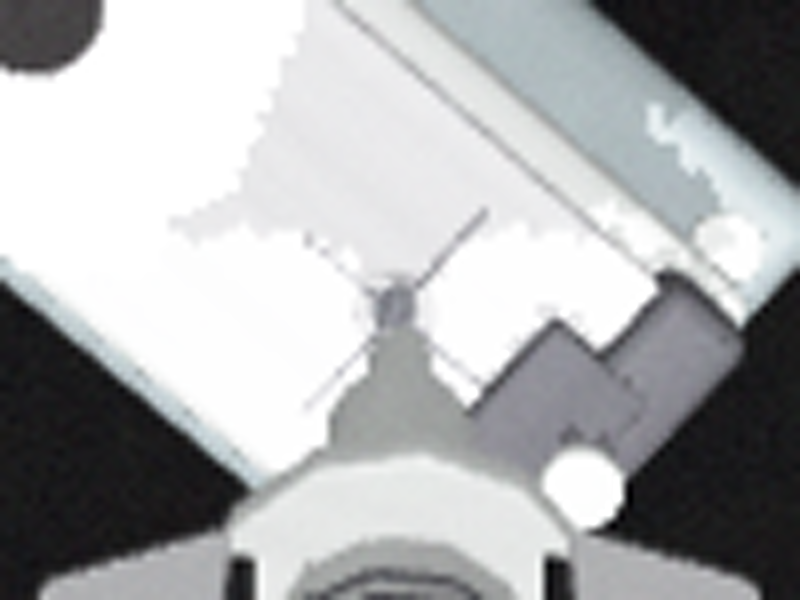

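View pics/side6.png

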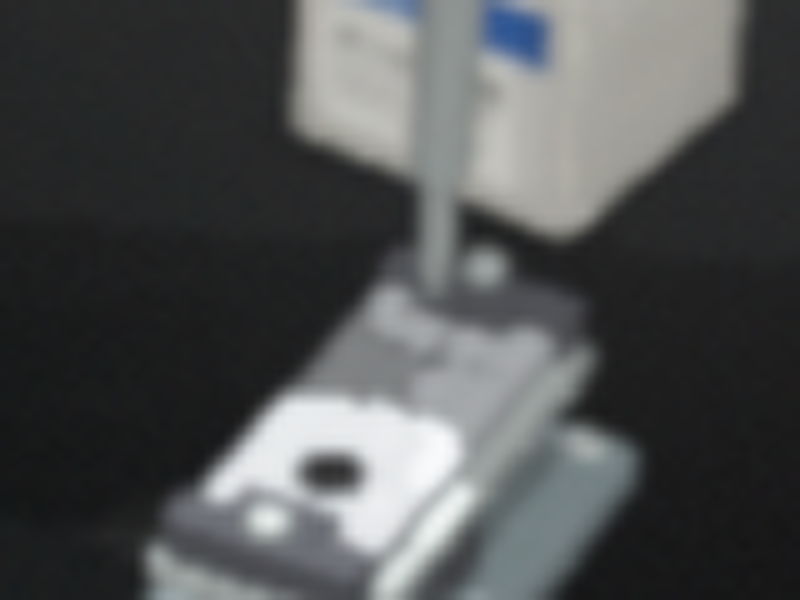

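```bash
cat > press.py <<'E'
from rig import manip
from h import *
import sys
R=RJ(TH); X,Y=.5493,-.2439
b=np.mean([manip.get_contact_force() for _ in range(3)],0)
z=.135; manip.move_l([X,Y,z],feed=.03,contact_N=4); manip.sleep(.1)
b=np.array(manip.get_contact_force()); print("base",b)
log=[];zc=None;peak=0;why="end"
zstop=float(sys.argv[1])
while z>zstop:
    z-=.0005
    manip.move_l([X,Y,z],feed=.006)
    f=np.array(manip.get_contact_force())-b; p=manip.get_position()
    log.append((round(manip.get_clock(),2),round(z,4),p.round(4).tolist(),f.round(1).tolist()))
    F=f[2]; peak=max(peak,F)
    if zc is None and F>1.0: zc=z
    if F>16: why="force";break
    if peak>8 and F<.7*peak: why="snap";break
    if zc and zc-z>.0145: why="deep";break
print(why,"zc",zc,"peak",peak)
for l in log: print(*l)
E
python3 press.py .1265
```

```text
base [ 0.79348592  0.85859729 -1.67959126]
end zc 0.1275 peak 3.0871776408524547
14.79 0.1345 [0.5493, -0.2439, 0.1345] [-1.1, -0.4, 0.8]
15.04 0.134 [0.5493, -0.2439, 0.134] [-1.2, -1.5, 0.0]
15.29 0.1335 [0.5493, -0.2439, 0.1335] [0.2, -1.1, -0.3]
15.54 0.133 [0.5493, -0.2439, 0.133] [-0.4, -1.0, -0.3]
15.79 0.1325 [0.5493, -0.2439, 0.1325] [-0.6, -0.5, -0.5]
16.04 0.132 [0.5493, -0.2439, 0.132] [-1.8, -1.7, -0.1]
16.29 0.1315 [0.5493, -0.2439, 0.1314] [-0.7, -1.4, -0.7]
16.54 0.131 [0.5493, -0.2439, 0.131] [-1.4, -0.3, -0.3]
16.79 0.1305 [0.5493, -0.2439, 0.1305] [-0.3, -1.1, 0.6]
17.04 0.13 [0.5493, -0.2439, 0.13] [-0.4, -0.9, 0.5]
17.29 0.1295 [0.5493, -0.2439, 0.1295] [-1.3, -0.2, 0.6]
17.54 0.129 [0.5493, -0.2439, 0.129] [-0.7, -1.7, 0.2]
17.79 0.1285 [0.5493, -0.2439, 0.1285] [-0.7, -0.6, 0.9]
18.04 0.128 [0.5493, -0.2439, 0.128] [-1.1, -0.8, 0.4]
18.29 0.1275 [0.5494, -0.244, 0.1276] [-0.7, -1.0, 2.0]
18.54 0.127 [0.5494, -0.2439, 0.1271] [-1.7, -0.7, 2.4]
18.79 0.1265 [0.5494, -0.2439, 0.1265] [-0.2, -0.7, 3.1]
```

Run:
```python
from rig import manip
from h import *
import cv2
c=manip.camera("wrist");im=c["color"][:,:,::-1];cv2.imwrite("pics/w7.png",cv2.resize(im[200:275,265:365],(800,600),interpolation=2))
c=manip.camera("side");cv2.imwrite("pics/side7.png",cv2.resize(c["color"][245:305,340:420,::-1],(800,600),interpolation=2))
print(manip.get_contact_force(),manip.get_clock())
```

```text
[-0.15408751  0.60766252  2.00563305] 18.8917
```

View pics/w7.png

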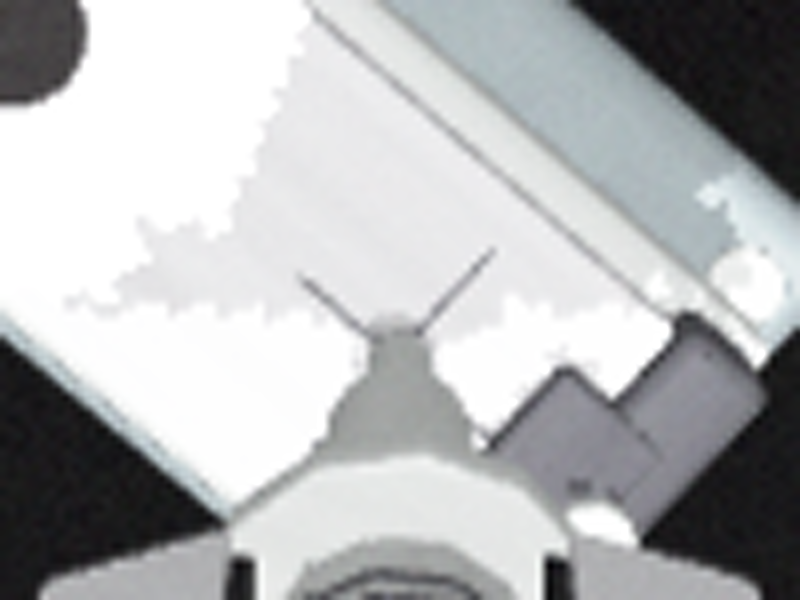

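View pics/side7.png

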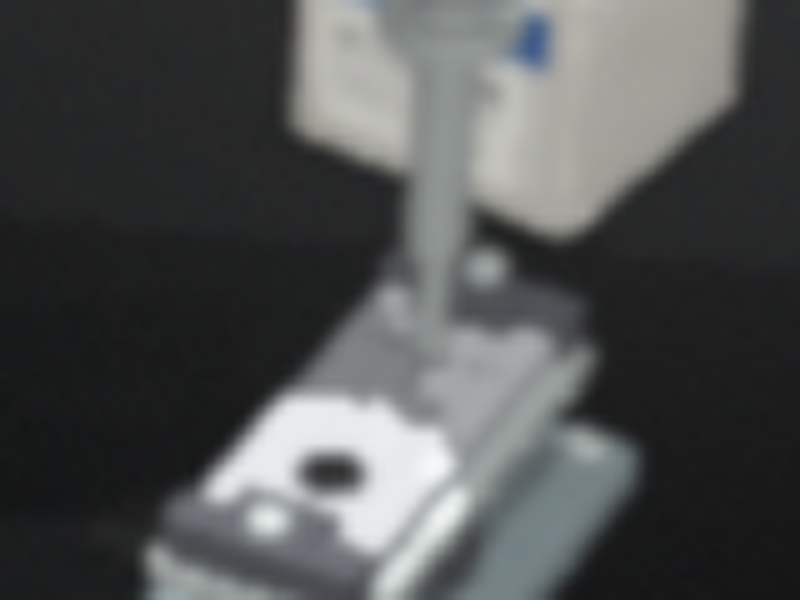

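```bash
sed -e 's/^z=.135.*/z=.1265/' -e 's/^b=np.array(manip.*/b=np.array([0.3,0.3,-1.3]); zc=.1277/' -e 's/log=\[\];zc=None;/log=[];/' press.py > press2.py
cat >> press2.py <<'E'
manip.sleep(.1); print(manip.get_contact_force(),manip.get_position(),manip.get_clock())
E
python3 press2.py .1135
```

```text
snap zc 0.1277 peak 12.602104828468198
19.14 0.126 [0.5494, -0.2439, 0.126] [-0.5, 0.0, 2.9]
19.39 0.1255 [0.5493, -0.2439, 0.1255] [-0.3, -0.0, 4.5]
19.64 0.125 [0.5493, -0.2439, 0.125] [-0.5, 0.4, 4.8]
19.89 0.1245 [0.5493, -0.2439, 0.1245] [-1.1, -0.3, 5.7]
20.14 0.124 [0.5493, -0.2439, 0.124] [0.1, -0.9, 6.1]
20.39 0.1235 [0.5493, -0.2439, 0.1236] [-0.9, -0.6, 7.4]
20.64 0.123 [0.5494, -0.2439, 0.1231] [-0.5, 0.2, 7.2]
20.89 0.1225 [0.5494, -0.2439, 0.1226] [-1.5, -0.1, 8.2]
21.14 0.122 [0.5494, -0.2439, 0.1222] [-0.8, -0.2, 9.1]
21.39 0.1215 [0.5494, -0.244, 0.1217] [-0.3, -0.1, 8.9]
21.64 0.121 [0.5495, -0.244, 0.1212] [-0.9, 0.3, 8.9]
21.89 0.1205 [0.5495, -0.244, 0.1207] [-1.4, -0.6, 10.3]
22.14 0.12 [0.5495, -0.244, 0.1203] [-1.3, 0.3, 9.7]
22.39 0.1195 [0.5495, -0.244, 0.1198] [-0.8, 0.4, 10.2]
22.64 0.119 [0.5495, -0.244, 0.1193] [-1.7, 0.4, 10.7]
22.89 0.1185 [0.5495, -0.244, 0.1189] [-1.5, 0.5, 11.4]
23.14 0.118 [0.5495, -0.244, 0.1184] [-1.6, -0.1, 11.3]
23.39 0.1175 [0.5495, -0.244, 0.1179] [-0.9, 0.8, 11.2]
23.64 0.117 [0.5495, -0.244, 0.1174] [-1.2, -0.2, 11.6]
23.89 0.1165 [0.5496, -0.244, 0.1169] [-1.3, -0.3, 12.1]
24.14 0.116 [0.5496, -0.244, 0.1164] [-2.0, 0.8, 12.6]
24.39 0.1155 [0.5495, -0.244, 0.1159] [-2.0, 1.1, 12.2]
24.64 0.115 [0.5495, -0.244, 0.1154] [-1.1, 1.3, 12.6]
24.89 0.1145 [0.5494, -0.244, 0.1148] [-0.1, 0.6, 11.2]
25.14 0.114 [0.5493, -0.2439, 0.1142] [-1.2, 0.0, 9.2]
25.39 0.1135 [0.5492, -0.2438, 0.1135] [-1.5, 0.5, 5.8]
[-0.72188918  1.51619502  4.37939469] [ 0.5491965  -0.24380114  0.11343468] 25.4917
```

Run:
```python
from rig import manip
from h import *
import cv2
c=manip.camera("wrist");im=c["color"][:,:,::-1];cv2.imwrite("pics/w8.png",cv2.resize(im[200:350,215:415],(800,600),interpolation=2))
c=manip.camera("side");cv2.imwrite("pics/side8.png",cv2.resize(c["color"][185:305,300:460,::-1],(800,600),interpolation=2))
print(manip.get_contact_force(),manip.get_ft_torque(),manip.get_clock(),manip.get_grip_width())
```

```text
[-0.90885981  0.1243727   5.41149358] [0.3074581  0.2284724  0.03519373] 25.5917 0.18557875481928007
```

View pics/w8.png

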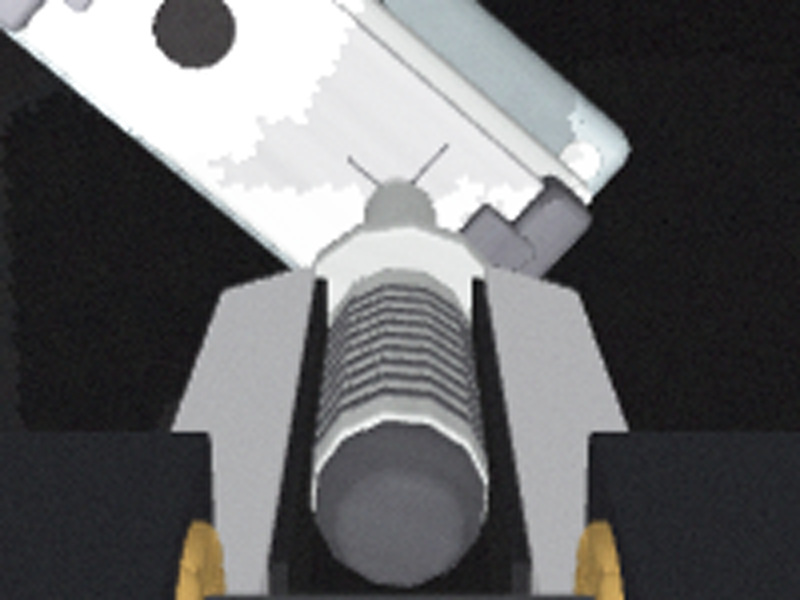

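View pics/side8.png

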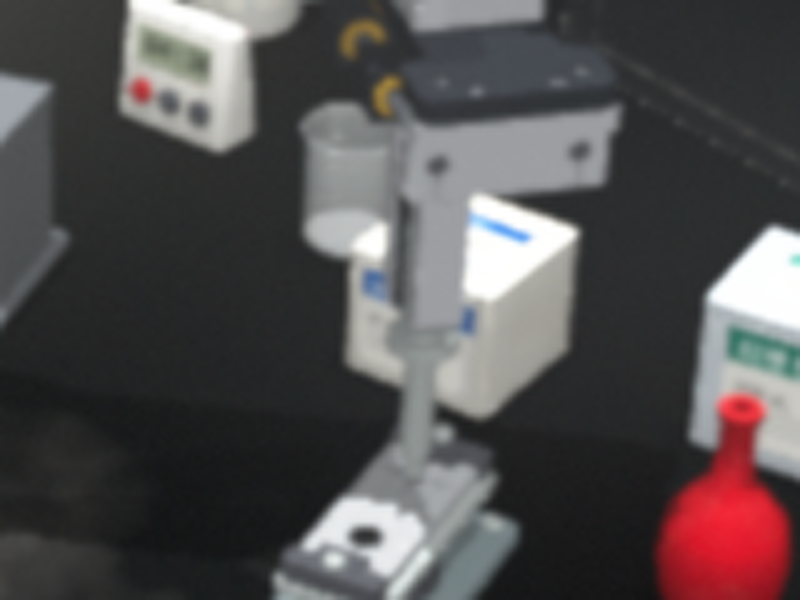

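Run:
```python
from rig import manip
from h import *
import cv2
c=manip.camera("wrist");im=c["color"][:,:,::-1].copy();cv2.imwrite("pics/w9.png",im)
a=cv2.imread("pics/w4.png")
A=cv2.resize(a[230:350,265:365],(400,480),interpolation=2);B=cv2.resize(im[230:350,265:365],(400,480),interpolation=2)
cv2.imwrite("pics/cmp.png",np.hstack([A,B]))
print(manip.get_contact_force(),manip.get_clock())
```

```text
[-0.48974996  0.49118494  4.90477431] 25.6417
```

View pics/cmp.png

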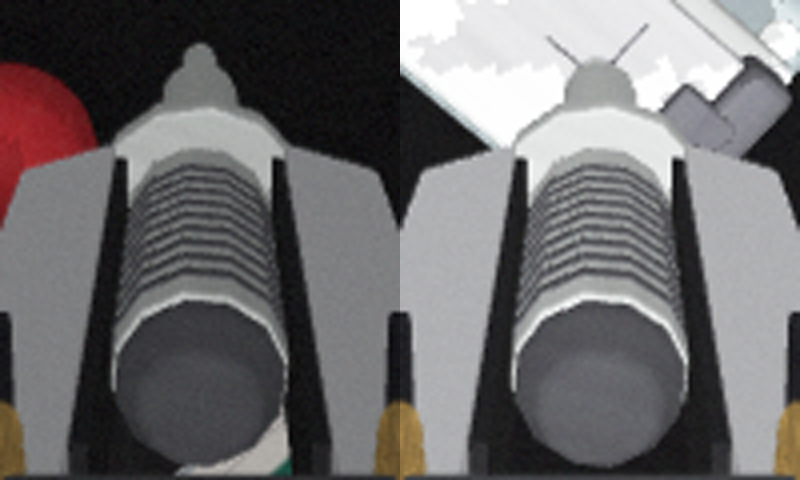

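Run:
```python
from rig import manip
from h import *
z=.1135;b=-1.3
for i in range(6):
    z-=.00025; manip.move_l([.5493,-.2439,z],feed=.006)
    F=np.mean([manip.get_contact_force()[2] for _ in range(3)])-b
    print(round(z,5),manip.get_position().round(4),round(F,2),manip.get_contact_force()[:2].round(1),round(manip.get_clock(),2))
    if F>8: break
```

```text
0.11325 [ 0.5493 -0.2439  0.1132] 5.34 [-0.7  1.2] 25.89
0.113 [ 0.5493 -0.2439  0.113 ] 7.15 [-1.4  0.7] 26.14
0.11275 [ 0.5493 -0.2439  0.1128] 6.53 [-0.3  0.3] 26.39
0.1125 [ 0.5493 -0.2439  0.1126] 7.46 [-0.9  0.8] 26.64
0.11225 [ 0.5494 -0.2439  0.1124] 7.59 [-1.2  1.2] 26.89
0.112 [ 0.5494 -0.2439  0.1121] 8.82 [-0.8  0.8] 27.14
```

Run:
```python
from rig import manip
from h import *
z=.112;b=-1.3
while z<.1295:
    z+=.00075; manip.move_l([.5493,-.2439,z],feed=.012)
    F=np.mean([manip.get_contact_force()[2] for _ in range(3)])-b
    print(round(z,5),manip.get_position().round(4),round(F,2),round(manip.get_clock(),2))
```

```text
0.11275 [ 0.5493 -0.2439  0.1128] 7.28 27.39
0.1135 [ 0.5493 -0.2439  0.1135] 5.97 27.64
0.11425 [ 0.5493 -0.2438  0.1142] 4.2 27.89
0.115 [ 0.5493 -0.2438  0.115 ] 3.93 28.14
0.11575 [ 0.5493 -0.2439  0.1158] 5.73 28.39
0.1165 [ 0.5496 -0.2441  0.117 ] 10.44 28.64
0.11725 [ 0.5497 -0.2442  0.1179] 11.53 28.89
0.118 [ 0.5498 -0.2442  0.1187] 11.2 29.14
0.11875 [ 0.5498 -0.2442  0.1194] 10.43 29.39
0.1195 [ 0.5497 -0.2442  0.1201] 9.86 29.64
0.12025 [ 0.5497 -0.2442  0.1208] 9.29 29.89
0.121 [ 0.5497 -0.2442  0.1215] 9.37 30.14
0.12175 [ 0.5497 -0.2441  0.1222] 7.81 30.39
0.1225 [ 0.5496 -0.2441  0.1229] 7.66 30.64
0.12325 [ 0.5495 -0.2441  0.1236] 6.92 30.89
0.124 [ 0.5495 -0.244   0.1242] 5.45 31.14
0.12475 [ 0.5494 -0.2439  0.1248] 5.49 31.39
0.1255 [ 0.5493 -0.2439  0.1255] 3.97 31.64
0.12625 [ 0.5493 -0.2439  0.1262] 2.83 31.89
0.127 [ 0.5492 -0.2438  0.1269] 1.99 32.14
0.12775 [ 0.5492 -0.2438  0.1277] -0.03 32.39
0.1285 [ 0.5492 -0.2438  0.1284] -0.61 32.64
0.12925 [ 0.5493 -0.2439  0.1293] -0.95 32.89
0.13 [ 0.5493 -0.2439  0.13  ] -1.36 33.14
```

Run:
```python
from rig import manip
from h import *
import cv2
R=RJ(TH)
manip.move_l([.5493,-.2439,.205],feed=.12,rotation=R)
manip.move_l([.5163,.0336,.205],feed=.2,rotation=R); manip.sleep(.3)
print(manip.get_position(),manip.get_contact_force())
c=manip.camera("wrist");cv2.imwrite("pics/w10.png",cv2.resize(c["color"][170:350,195:435,::-1],(800,600),interpolation=2))
c=manip.camera("side");cv2.imwrite("pics/side10.png",cv2.resize(c["color"][165:255,240:360,::-1],(800,600),interpolation=2))
print(manip.get_clock())
```

```text
[0.51632472 0.03319726 0.20499458] [-0.42137312 -0.5409319  -2.09725419]
35.8667
```

View pics/w10.png

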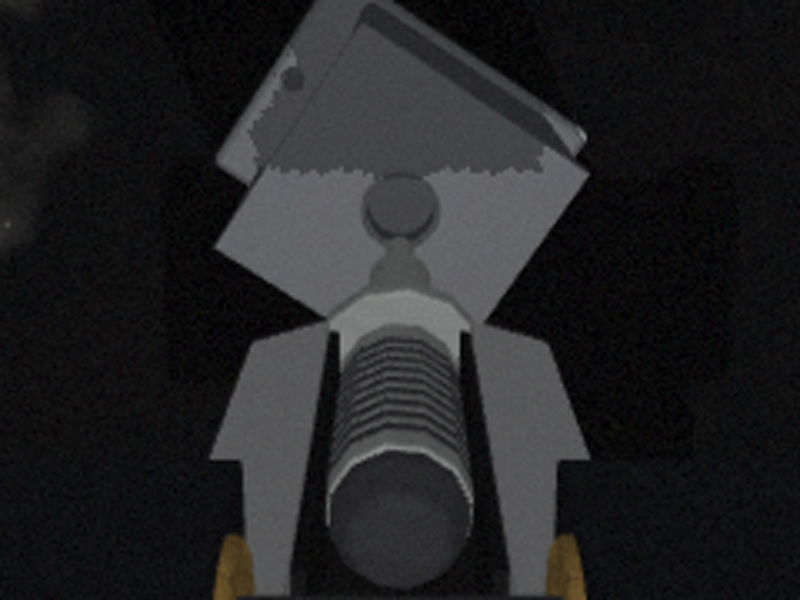

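View pics/side10.png

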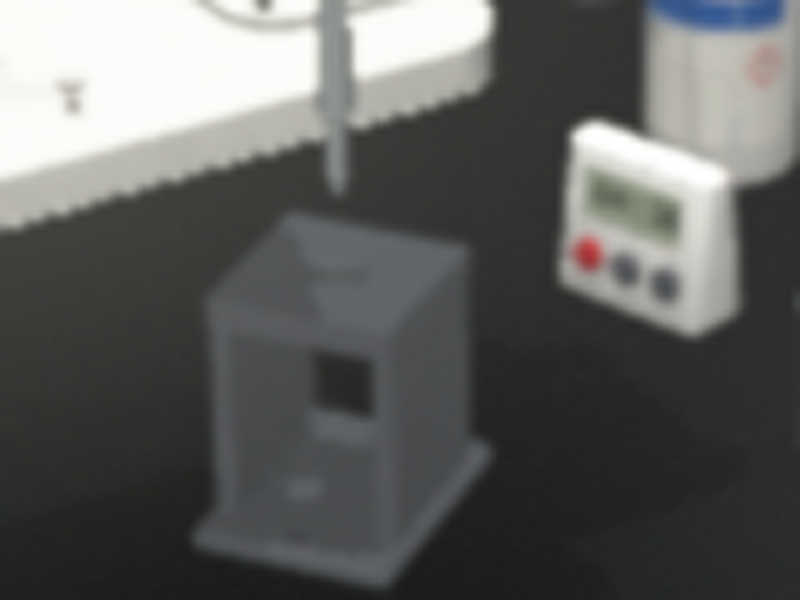

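Run:
```python
from rig import manip
from h import *
R=RJ(TH)
print(manip.move_l([.5163,.0336,.112],feed=.05,rotation=R,contact_N=5),manip.get_position(),manip.get_contact_force())
print(manip.move_l([.5163,.0336,.0995],feed=.02,contact_N=3),manip.get_position(),manip.get_contact_force(),manip.get_clock())
```

```text
False [0.5164131  0.03363962 0.11218188] [ 0.61151268  0.65029155 -0.92099069]
True [0.51609702 0.03358372 0.0999393 ] [-1.01373091  0.27471201  6.39121323] 38.4583
```

Seated on the plate at z≈0.100, as at the grasp. Releasing and retreating.

Run:
```python
from rig import manip
from h import *
import cv2
manip.release(); manip.sleep(.3)
manip.move_l([.5163,.0336,.24],feed=.12,rotation=RJ(TH))
manip.move_l([.47,.0336,.26],feed=.15); manip.sleep(.2)
for n in ["wrist","side","top"]:
    c=manip.camera(n); cv2.imwrite(f"pics/{n}11.png",c["color"][:,:,::-1])
    r=manip.pinpoint(n,"punch_grip")
    if r: print(n,r[0]["pixel"],r[0]["confidence"],atz(c,r[0]["pixel"],.119))
print(manip.get_clock(),manip.get_contact_force())
s=cv2.imread("pics/side11.png");w=cv2.imread("pics/wrist11.png")
cv2.imwrite("pics/f.png",np.hstack([cv2.resize(s[170:260,250:340],(400,400),interpolation=2),cv2.resize(w[130:290,240:400],(400,400),interpolation=2)]))
```

```text
side [295.7, 193.0] 0.89 [0.52918249 0.02486333 0.119     ]
top [245.8, 259.0] 0.68 [0.51958108 0.0341885  0.119     ]
42.2917 [ 0.50880584 -0.47871855 -0.68204083]
```

View pics/f.png

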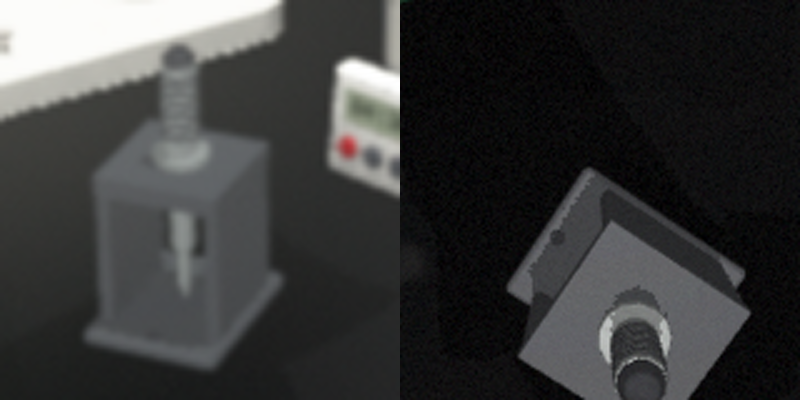

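View pics/side11.png

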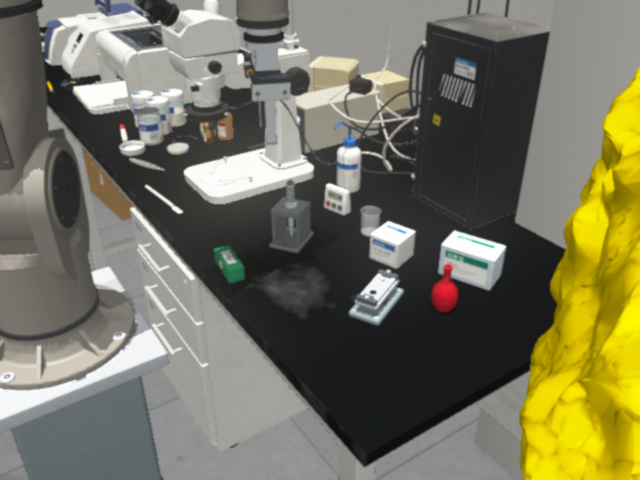

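The punch hangs upright in the stand at about (290, 190) in the side view. The beaker, timer and slide box are where they were at the start. Nothing touches the gripper.

```bash
python3 -c "
from rig import manip
manip.hand_in()"
```

```text
the job is handed in; nothing more can be done
```

I pressed the punch in the dimple until it snapped once, put it back in its stand and handed the job in at about 42 s. `hand_in` reports no verdict, and the hammer can't be read directly.

- **Placing:** At first contact the wrist picture showed the point where the scribed lines meet. It touched at z ≈ 0.040, which fits the floor of a dimple in a top at about 0.043.
- **Snap:** The force climbed to about 12.6 N, then fell to about 5.5 N.
- **Extra press:** The fall was gradual, so I pressed about 1.5 mm further, up to about 9 N, to be sure it had snapped. That is more than "stop as soon as it snaps", but well under 20 N. On lifting, the force jumped back to about 11 N as the spring reset.
- **What disagreed:** The fall came at about 12.5–14 mm of travel after first touch, not the stated 9–11 mm. The pictures showed no slip or tilt in the grip, so I can't explain the difference.
- **Return:** The collar met the plate at the same height as at the grasp (TCP z ≈ 0.100). The pictures show the punch upright, with the collar on the plate and the gripper clear.
- **Detector check:** After the return, the top camera put the grip point within about 3 mm of the grasp point. The side camera's reading was about 16 mm off; it had also been several millimetres off before the grasp. The wrist camera gave no reading.
- **Surroundings:** By eye, the beaker, timer and slide box had not moved in the last side picture.

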